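# Stop the bench centrifuge, release its lid, switch it off

## Robot

A 6-joint arm with a two-finger parallel gripper is mounted at the origin on a cart in front of the work surface, level with it; the furniture and walls round the work are solid. World frame = base frame: x ahead of the robot, y to its left, z up, the work surface at z = 0. Lengths are in m, angles in rad, forces in N, time in s.
With the tool pointing down it reaches from about 0.325 to 0.9 m from the base axis. Payload 6.1 kg.
Tool frame: the origin (TCP) lies midway between the tips of the shut fingers; the grasp point (between the pads) lies 19 mm behind it; z points along the fingers, y is the line along which they close (so a half turn about z gives the same grasp; the last joint's range is limited). The gripper opens to 85 mm and grips with 20 to 120 N. Pads are 22 mm wide; open, the fingers measure 114 mm over their backs; the gripper's body (76 mm by 85 mm) begins 54 mm behind the grasp point. The pads swing forward as they close: fully open they stand 13 mm farther back than shut.
Start: joints at [-1.341, 0.22, 1.526, -0, 1.395, -0.126], TCP at [0.218, -0.586, 0.231] pointing down, gripper open.
Joint ranges: [-2.98, 2.98], [-0.91, 2.08], [0.09, 2.57], [-1.24, 4.39], [0.2, 2.65], [-2.68, 2.68]. Speed limits (rad/s): [2.57, 2.57, 3.01, 3.14, 3.14, 3.14].

## Interface

Orientations are given as a unit quaternion [x, y, z, w].
In Python, from cell import manip gives the robot as it stands.
- The arm moves only by the tool nudge_tcp, called after ">>>" as a command line: name --argument value ..., lists and objects as JSON in quotes. Schema: {"type":"object","properties":{"ticks":{"type":"object","properties":{"sx":{"type":"array","items":{"type":"number"},"minItems":1,"maxItems":10},"sy":{"type":"array","items":{"type":"number"},"minItems":1,"maxItems":10},"sz":{"type":"array","items":{"type":"number"},"minItems":1,"maxItems":10},"twist":{"type":"array","items":{"type":"number"},"minItems":1,"maxItems":10}},"additionalProperties":false,"required":["sx","sy","sz","twist"]},"jaw":{"type":"number"},"grip_force":{"type":"number"},"only":{"type":"string"},"quiet":{"type":"boolean"},"lines":{"type":"string"}},"required":["ticks"],"additionalProperties":false}. ticks is an object with one list for each field, all of the same length, 1 to 10, a row being the entries at one place: sx, sy, sz (the shift in cm), twist (a turn about the tool's z in rad); each row shifts and turns the commanded pose from where the row before left it, along the tool's axes as they then stand; what a row does not reach is not made up. A row lasts 1/12 s, in which the tool goes at most 0.0417 m and 0.125 rad, less where a joint would pass 70% of its speed; a pose out of reach is approached as far as the arm can. jaw is the finger opening in m, set as the call begins (left out keeps the last). The fingers move at their own pace and stop on an object; grip_force is the grip in N (left out, the last holds). Time passes only in rows, so rows that do not move let the fingers close. The tool returns the time, the measured TCP pose, the force, the opening and the grip force at its end. only (a regular expression) keeps the lines of the reply that match it, lines (a string "A,B") keeps lines A to B, and quiet returns only ok. Input that does not fit is refused with a message, and nothing moves.
- manip.sense(): the state, without advancing time (a new reading comes with each control period).
- manip.camera(name): name is "scene" or "top" or "wrist"; returns a dict with "image" (400x640x3 uint8, red, green, blue), "K" (3x3 intrinsics, pixels), "xyz" and "attitude" of the camera in the world; the wrist camera has in their place "T_tool_cam" (4x4, takes a point from camera to tool coordinates, whose origin is the TCP and whose axes are the flange's). Camera axes: x right, y up, looking along -z (the intrinsics and any distortion apply to the point x, -y, -z); pixel columns grow to the right and rows downward; lengths in m; the calibration is good to about 2 mm. A picture is of the moment at which its call begins: read the wrist's pose just before it. There is no depth.
- manip.job_done(): hands the job in; it is judged then, once.
The state is a dict: "time_s": time; "joints": joint angles; "qd": joint speeds; "effort": joint torques, N m; "eef_pos": TCP position; "orientation": TCP orientation; "ft_force": force on the tool from outside, world axes, zero at the start; "wrist_torque": the same for the moment, N m; "gripper_width": finger opening in m; "grasp_force": force on a finger pad.
Only numpy, scipy, OpenCV 4.12 (cv2) and the standard library are available. Lean on these libraries where they do the work, as an engineer would, in place of code of your own. Each camera call takes 0.05 s, during which the arm holds its last target. There are 200 camera calls.

## Task

The centrifuge's run is over: open it up for unloading and shut it down, with the fingertips alone. Press the stop key fully home so that it stays in and the run key beside it pops up; then press the lid key until the lid springs open; and only once the lid stands fully open, tip the mains rocker over to off (near half down). Leave the keys and rocker like that with the lid open, pick nothing up, and leave the vial, the tin and the stopwatch beside the machine where they are.

Things in the scene. Friction and masses are not known exactly. Their poses are not given: they have to be found in the camera images.
- centrifuge: Small bench centrifuge, fixed: white square case 200 mm wide, 98 mm tall, with a round clear lid in a grey rim (188 mm across, axis at own x +35 mm, rim top z 121 mm, dome 137 mm); in front a console as wide with a grey control deck. Origin on the worktop below it; x points away from the operator, y to his left. Console front at x -155 mm, back at x +139 mm.
- deck_mid (a point): Middle of the control deck (own x -100 mm, z 72 mm). The deck slopes 0.2 rad (11.5 deg) down towards the operator; this frame's z is its normal, along which all keys move, x runs up the slope. Light grey controls with dark surrounds in one row, left to right: run key (small round, y +74 mm), stop key (round mushroom, y +31), lid key (square with ribs, y -19), mains rocker (oblong, y -70).
- key_stop_top (a point): Centre of the top of the round mushroom-headed stop key, 32 mm across; stands 12 mm proud of the deck at the start and 4 mm when in. It moves with the key.
- key_stop (a joint): Travel of the stop key in m: 0 = up (at the start), 0.008 = fully in. Over-centre spring: needs about 4 N at first, snaps in past half way and stays in by itself.
- key_run (a joint): Travel of the run key, coupled to the stop key: 0 = in (running, at the start; top 4 mm above the deck), 0.008 = popped up (stopped). Pushing it down would push the stop key out again.
- key_run_top (a point): Centre of the top of the small round run key, 24 mm across.
- key_lid_top (a point): Centre of the top of the square lid key, 32 x 34 mm, 12 mm proud of the deck. It moves with the key.
- key_lid (a joint): Travel of the lid key in m: 0 = up, 0.008 = fully in; a return spring of 2 N rising to 5 N lifts it again when let go. While the stop key is up an interlock bolt blocks it after about 0.5 mm. When it is in by about 5 mm or more the lid's hook lets go.
- lid (a joint): Opening angle of the lid in rad about its hinge at the back of the case: 0 = shut and latched, 1.35 = fully open. When unlatched it rises by its own spring, damped, in about 1.5 s; the front lip goes up and away from the operator.
- lid_lip (a point): Middle of the top front edge of the lid's lip (50 mm wide, 8 mm thick). With the lid shut it is 35 mm behind the key centres, underside at z 108 mm. Under the lid is a rotor with four vials.
- mains_near (a point): Top of the near half (towards the operator) of the mains rocker, 16 mm from its pivot; raised while the rocker is on. The rocker is 44 mm long up the slope and 24 mm wide; its pivot line is 8 mm above the deck's surface, at its middle.
- mains (a joint): Angle of the mains rocker in rad: 0 = on (far half down, near half raised), 0.4 = off (near half down). Over-centre spring: about 3 N on the near half tips it; past half way it snaps over and stays.
- vial: Bystander: loose capped glass vial, 23 mm across, 56 mm tall, upright on the worktop left of the centrifuge; origin at the centre of its underside.
- tin: Bystander: loose lidded sample tin, 59 mm across, 36 mm tall, left of the centrifuge; origin at the centre of its underside.
- stopwatch: Bystander: loose stopwatch, 59 x 57 x 16 mm, lying flat left of the centrifuge; origin at the centre of its underside.

How it is judged:
By the outcome, as a careful person would: the job done as asked, in the order asked, and still so for the second after the job is handed in, with the robot touching nothing.
It also fails if it takes over 48 s, if anything falls off the work surface, if the arm or the gripper's body presses on something with over 40 N, if the wrist force passes 120 N, or if a joint passes its speed limit or range.

## Working session

There is one attempt and no reset: what is moved stays moved. The work goes in short steps, Python scripts to look and compute and a tool call to move; the robot and the scene stay as the last step left them, time stands still between calls to the robot, and variables do not carry over. Pictures are saved under pics/ and viewed, at most 10 in all, crops included, and the job is handed in when it is done.

```bash
ls; mkdir -p pics; cat > h.py <<'E'
import numpy as np, cv2
from cell import manip
from scipy.spatial.transform import Rotation as R
def snap(n,f):
    c=manip.camera(n); cv2.imwrite(f'pics/{f}.png',c['image'][:,:,::-1]); return c
E
python3 - <<'E'
from h import *
import pickle
d={}
for n in('top','scene'):
    c=snap(n,n+'0'); d[n]=c; print(n,{k:v for k,v in c.items() if k!='image'})
pickle.dump(d,open('c0.pkl','wb'))
s=manip.sense(); print(s)
E
```

```text
cell.py
pics
top {'K': array([[453.40888793,   0.        , 331.76293156],
       [  0.        , 453.40888793, 200.99969994],
       [  0.        ,   0.        ,   1.        ]]), 'xyz': array([ 0.46685239, -0.07756421,  1.1090521 ]), 'attitude': array([ 0.01582194, -0.03494684, -0.70237077,  0.71077682])}
scene {'K': array([[441.06288251,   0.        , 315.9113672 ],
       [  0.        , 441.06288251, 195.42953789],
       [  0.        ,   0.        ,   1.        ]]), 'xyz': array([0.02349973, 0.49894924, 0.48518887]), 'attitude': array([-0.19988863,  0.48832333,  0.7903732 , -0.31127972])}
{'time_s': 0.1, 'joints': array([-1.34113811e+00,  2.21165535e-01,  1.52755694e+00, -1.06215065e-06,
        1.39468869e+00, -1.26109380e-01]), 'qd': array([ 0.00041663, -0.00060647, -0.00195225,  0.00257418,  0.00087363,
       -0.00055469]), 'effort': array([ 1.13375182e-05, -4.98244536e+01, -3.90547407e+01, -3.73425955e-04,
        5.71421973e-03,  3.02189846e-07]), 'eef_pos': array([ 0.21755353, -0.58530612,  0.23026543]), 'orientation': array([ 9.84219929e-01,  1.76947183e-01, -4.75773287e-05, -9.08012088e-04]), 'ft_force': array([ 0.40887892, -0.83050302,  0.57562858]), 'wrist_torque': array([-0.01888674, -0.00409324,  0.00763422]), 'grasp_force': 0.0, 'gripper_width': 0.08537885383492347}
```

View pics/top0.png

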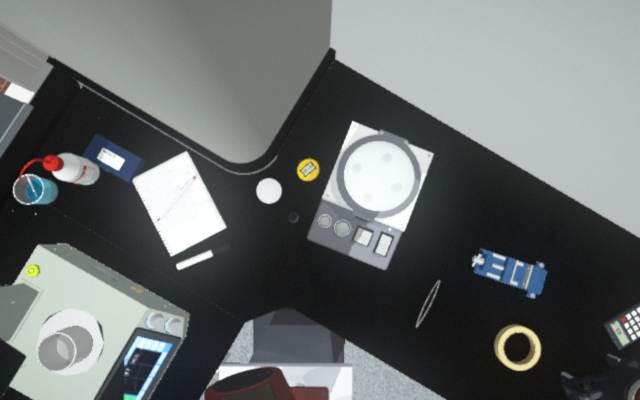

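View pics/scene0.png

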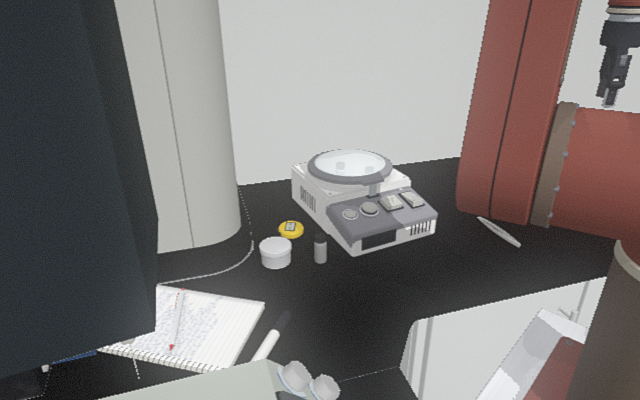

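The top view shows the centrifuge, with the keys at about (325,221), (342,228), (364,236), (383,244) and the lid centre near (379,175). The scene view agrees: vial, tin and stopwatch are on its left. Next I'll measure the keys by blobs.

```bash
cat >> h.py <<'E'
def ray(c,uv):
    K=c['K']; d=np.array([(uv[0]-K[0,2])/K[0,0],-(uv[1]-K[1,2])/K[1,1],-1.])
    return np.array(c['xyz']),R.from_quat(c['attitude']).apply(d)
def onz(c,uv,z):
    o,d=ray(c,uv); return o+d*(z-o[2])/d[2]
def tri(c1,u1,c2,u2):
    o1,d1=ray(c1,u1);o2,d2=ray(c2,u2)
    s=np.linalg.lstsq(np.c_[d1,-d2],o2-o1,rcond=None)[0]
    p,q=o1+s[0]*d1,o2+s[1]*d2; return (p+q)/2,np.linalg.norm(p-q)
def proj(c,p):
    q=R.from_quat(c['attitude']).inv().apply(np.array(p)-c['xyz']); q=q*[1,-1,-1]
    v=c['K']@q; return v[:2]/v[2]
E
python3 - <<'E'
from h import *
import pickle
d=pickle.load(open('c0.pkl','rb'))
a=d['top']['image'][110:280,295:445]; b=d['scene']['image'][140:260,280:450]
a=cv2.resize(a,None,fx=3.2,fy=3.2,interpolation=cv2.INTER_CUBIC); b=cv2.resize(b,None,fx=4,fy=4,interpolation=cv2.INTER_CUBIC)
cv2.imwrite('pics/a.png',a[:,:,::-1]);cv2.imwrite('pics/b.png',b[:,:,::-1])
for n,box in(('top',(205,262,312,398)),('scene',(185,225,335,430))):
    r0,r1,c0,c1=box; g=cv2.cvtColor(d[n]['image'],cv2.COLOR_RGB2GRAY)[r0:r1,c0:c1]
    for t in (120,140,160):
        N,_,st,ce=cv2.connectedComponentsWithStats((g>t).astype('u1'))
        print(n,t,[(st[i,4],*(ce[i]+[c0,r0]).round(1)) for i in range(1,N) if st[i,4]>15])
E
```

```text
top 120 [(np.int32(646), np.float64(333.8), np.float64(222.0)), (np.int32(2270), np.float64(374.4), np.float64(231.9))]
top 140 [(np.int32(46), np.float64(346.7), np.float64(207.0)), (np.int32(1855), np.float64(376.9), np.float64(234.6)), (np.int32(152), np.float64(324.8), np.float64(220.4)), (np.int32(214), np.float64(341.8), np.float64(228.0))]
top 160 [(np.int32(36), np.float64(346.3), np.float64(206.9)), (np.int32(1235), np.float64(378.6), np.float64(231.7)), (np.int32(20), np.float64(324.4), np.float64(215.6)), (np.int32(60), np.float64(325.1), np.float64(221.0)), (np.int32(102), np.float64(342.7), np.float64(227.8)), (np.int32(191), np.float64(363.0), np.float64(236.7)), (np.int32(211), np.float64(383.2), np.float64(244.7))]
scene 120 [(np.int32(3068), np.float64(380.9), np.float64(205.1))]
scene 140 [(np.int32(1824), np.float64(388.2), np.float64(199.4)), (np.int32(177), np.float64(369.1), np.float64(208.0)), (np.int32(130), np.float64(349.8), np.float64(213.8))]
scene 160 [(np.int32(460), np.float64(349.6), np.float64(191.6)), (np.int32(1014), np.float64(403.7), np.float64(202.4)), (np.int32(79), np.float64(368.6), np.float64(205.9)), (np.int32(56), np.float64(349.4), np.float64(213.1)), (np.int32(24), np.float64(368.6), np.float64(213.4)), (np.int32(20), np.float64(349.9), np.float64(217.5))]
```

View pics/a.png

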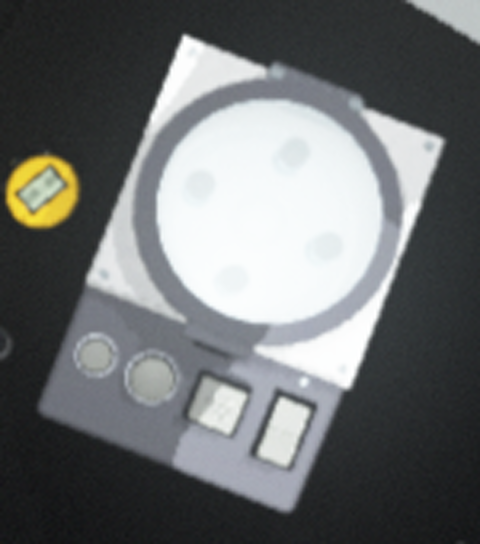

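View pics/b.png

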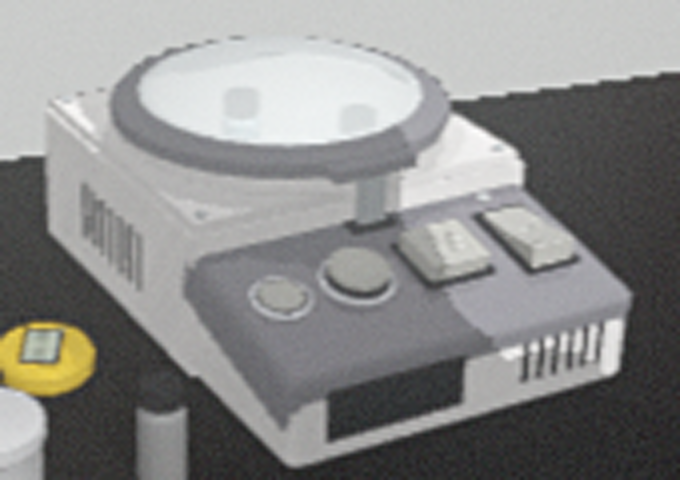

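The crops show, in full-image pixels, for top: run (325,220.6), stop (341.9,228.1), lid key (363.7,236.2), rocker (383.4,244.4), case back corners (352.2,121.3) and (433.4,153.8). For scene: stop (369.5,207), lid key (393,201), rocker (412.5,198.8), run (350.5,214.3).

```bash
python3 - <<'E'
from h import *
import pickle
d=pickle.load(open('c0.pkl','rb'));T,S=d['top'],d['scene']
n=['run','stop','lid','rock','bl','br']
t=np.array([(325,220.6),(341.9,228.1),(363.7,236.2),(383.4,244.4),(352.2,121.3),(433.4,153.8)])
s=[(350.5,214.3),(369.5,207),(393,201),(412.5,198.8)]
z=[.076,.0838,.0838,.082,.098,.098]
own=np.array([(-.1008,.074),(-.1024,.031),(-.1024,-.019),(-.102,-.070),(.139,.1),(.139,-.1)])
P=np.array([onz(T,t[i],z[i])[:2] for i in range(6)])
for i in range(4): print(n[i],P[i].round(4),[np.round(v,4) for v in tri(T,t[i],S,s[i])])
a=own-own.mean(0);b=P-P.mean(0)
w=np.sum((a[:,0]+1j*a[:,1]).conj()*(b[:,0]+1j*b[:,1]));yaw=np.angle(w)
Rm=np.array([[np.cos(yaw),-np.sin(yaw)],[np.sin(yaw),np.cos(yaw)]])
o=P.mean(0)-Rm@own.mean(0)
print('yaw',yaw,'o',o,'scale',abs(w)/np.sum(a**2));print('res mm',((P-(own@Rm.T+o))*1e3).round(1))
s=manip.sense();Rt=R.from_quat(s['orientation']).as_matrix();print(Rt.round(3))
for nm,x,y,zz in(('stop',-.1024,.031,.0838),('lid',-.1024,-.019,.0838),('near',-.12,-.07,.082)):
    p=np.r_[Rm@[x,y]+o,zz];print(nm,p.round(4),'tool delta',(Rt.T@(p-s['eef_pos'])).round(4))
    print(' scene px',proj(S,p).round(1))
E
```

```text
run [ 0.4964 -0.0902] [array([ 0.4962, -0.0906,  0.0712]), np.float64(0.001)]
stop [ 0.4797 -0.1285] [array([ 0.4795, -0.129 ,  0.0781]), np.float64(0.0008)]
lid [ 0.462 -0.178] [array([ 0.4605, -0.1795,  0.0787]), np.float64(0.0036)]
rock [ 0.4439 -0.2229] [array([ 0.4426, -0.225 ,  0.0727]), np.float64(0.0028)]
yaw -0.36610861264217337 o [ 0.56148525 -0.19396243] scale 0.9719013016306157
res mm [[ 2.6 -1.4]
 [ 2.7 -0.1]
 [ 2.9 -2.9]
 [ 2.8 -0.1]
 [-5.5  1.4]
 [-5.4  3.2]]
[[ 0.937  0.348 -0.   ]
 [ 0.348 -0.937  0.002]
 [ 0.    -0.002 -1.   ]]
stop [ 0.477  -0.1284  0.0838] tool delta [ 0.4023 -0.3377  0.1472]
 scene px [370.2 204.9]
lid [ 0.4591 -0.175   0.0838] tool delta [ 0.3693 -0.3002  0.1471]
 scene px [391.6 199.7]
near [ 0.4244 -0.2164  0.082 ] tool delta [ 0.3223 -0.2735  0.1488]
 scene px [417.6 198.8]
```
Use key positions directly: fit by keys only. Key line: from run(0.4964,-.0902) to rock(.4439,-.2229): direction length .1427 vs .144. Yaw: y-axis dir = (.0525,.1327)→ yaw = atan2(-.0525,.1327)= -0.3768. OK ~ -0.372.
Fit keys-only: origin such that... take targets: stop (0.479,-0.129), lid (0.461,-0.178). rocker center (0.4435,-0.2235). Mean along-line positions average of top-plane. Fine. Position accuracy ~2-3 mm; keys 32mm. Rocker near: 16 mm nearer along -x own: x dir = (cos -.372, sin -.372)=(.932,-.363). near = (.4435-.0149-..., -.2235+.0058) = (.4286,-.2177). Slightly further (rocker half 22 long), 17 mm ok. Rocker press: near end of closed fingertip: when pressing, near half goes from +.2 rad? "near half raised" by 16*~0.2... fine.

The manual's scale: shifts go in cm. Converting my numbers, 0.0304 m is 3.04, -0.0265 m is -2.65.

>>> nudge_tcp --ticks '{"sx": [3.04,3.04,3.04,3.04,3.04,3.04,3.04,3.04,3.04,3.04],"sy": [-2.65,-2.65,-2.65,-2.65,-2.65,-2.65,-2.65,-2.65,-2.65,-2.65],"sz": [0,0,0,0,0,0,0,0,0,0],"twist": [0,0,0,0,0,0,0,0,0,0]}' --jaw 0

```text
time_s: 0.93
eef_pos: [0.4107, -0.2296, 0.2311]
orientation: [0.984, 0.177, -0.0, -0.0]
ft_force: [1.9, -1.4, 0.1]
gripper_width: -0.0002
grasp_force: 0.0
```

```bash
cat >> h.py <<'E'
KEY={'stop':(.479,-.129),'lid':(.461,-.178),'rock':(.4435,-.2235)}
yaw=-.372
def rel(k,dx,z,dy=0):   # tool delta to key + own offset dx,dy
    s=manip.sense();Rt=R.from_quat(s['orientation']).as_matrix()
    p=np.r_[np.array(KEY[k])+[np.cos(yaw)*dx-np.sin(yaw)*dy,np.sin(yaw)*dx+np.cos(yaw)*dy],z]
    print(k,p.round(4),'tcp',s['eef_pos'].round(4),'d',(Rt.T@(p-s['eef_pos'])).round(4),'turn',round(float(np.arctan2(Rt[1,0],Rt[0,0])-yaw),3),'F',s['ft_force'].round(1),s['time_s'])
E
python3 - <<'E'
from h import *
rel('stop',-.012,.13)
c=manip.camera('wrist');print(c['T_tool_cam'].round(3));print(manip.sense()['joints'])
E
```

```text
stop [ 0.4678 -0.1246  0.13  ] tcp [ 0.4107 -0.2296  0.2311] d [ 0.0901 -0.0785  0.1011] turn 0.727 F [ 1.9 -1.4  0.1] 0.9333
[[-0.001  0.945  0.328  0.085]
 [ 1.     0.001  0.     0.001]
 [-0.     0.328 -0.945 -0.143]
 [ 0.     0.     0.     1.   ]]
[-0.66699884 -0.15860992  1.91507353  0.00517506  1.38650546  0.54297643]
```

To row units: 0.03 m is 3, -0.026 m is -2.6.

>>> nudge_tcp --ticks '{"sx": [3,3,3,0,0,0,0,0,0,0],"sy": [-2.6,-2.6,-2.6,0,0,0,0,0,0,0],"sz": [0,0,0,0,0,0,0,0,0,0],"twist": [0,0,0,-0.12,-0.12,-0.12,-0.12,-0.12,-0.12,-0.12]}'

```text
time_s: 1.82
eef_pos: [0.4672, -0.1271, 0.2308]
orientation: [0.825, 0.565, -0.0, -0.0]
ft_force: [-0.2, 0.1, -0.7]
gripper_width: 0.0001
grasp_force: 0.0
```

>>> nudge_tcp --ticks '{"sx": [0,0,0,0,0,0,0,0,0,0],"sy": [0,0,0,0,0,0,0,0,0,0],"sz": [0,0,0,0,0,0,0,0,0,0],"twist": [-0.12,-0.12,-0.12,-0.12,-0.12,-0.12,-0.12,-0.12,-0.12,-0.12]}'

```text
time_s: 2.65
eef_pos: [0.4672, -0.1272, 0.2309]
orientation: [0.362, 0.932, -0.0, -0.0]
ft_force: [-0.1, -0.8, -0.9]
gripper_width: 0.0001
grasp_force: 0.0
```

>>> nudge_tcp --ticks '{"sx": [0,0,0,0],"sy": [0,0,0,0],"sz": [0,0,0,0],"twist": [-0.12,-0.12,-0.12,0]}'

```text
time_s: 2.98
eef_pos: [0.4672, -0.1272, 0.2309]
orientation: [0.19, 0.982, 0.0, -0.0]
ft_force: [0.4, -0.4, 0.1]
gripper_width: -0.0004
grasp_force: 0.0
```

```bash
python3 - <<'E'
from h import *
rel('stop',-.012,.11);print(manip.sense()['joints'])
E
```

```text
stop [ 0.4678 -0.1246  0.11  ] tcp [ 0.4672 -0.1272  0.2309] d [0.0003 0.0026 0.1209] turn 3.132 F [ 0.4 -0.4  0.1] 2.9833
[-4.28849679e-01 -1.21389070e-01  1.88218222e+00 -2.33823920e-05
  1.38163969e+00 -1.61800795e+00]
```

>>> nudge_tcp --ticks '{"sx": [0,0,0,0,0],"sy": [0.26,0,0,0,0],"sz": [3,4,4,2,0],"twist": [-0.01,0,0,0,0]}'

```text
time_s: 3.4
eef_pos: [0.4641, -0.1229, 0.0956]
orientation: [0.189, 0.982, 0.001, -0.005]
ft_force: [-1.5, 0.6, 0.3]
gripper_width: -0.0001
grasp_force: 0.0
```

```bash
python3 - <<'E'
from h import *
rel('stop',-.012,.0838)
a=snap('scene','s1')['image'][100:250,290:450]; b=manip.camera('wrist')['image']
a=cv2.resize(a,None,fx=2.6,fy=2.6); b=cv2.resize(b,(380,238))
o=np.zeros((390,800,3),'u1');o[:,:416]=a;o[:238,420:]=b
cv2.imwrite('pics/s1c.png',o[:,:,::-1])
E
```

```text
stop [ 0.4678 -0.1246  0.0838] tcp [ 0.4641 -0.1229  0.0956] d [-0.0042 -0.0003  0.0118] turn 3.134 F [-1.5  0.6  0.3] 3.4
```

View pics/s1c.png

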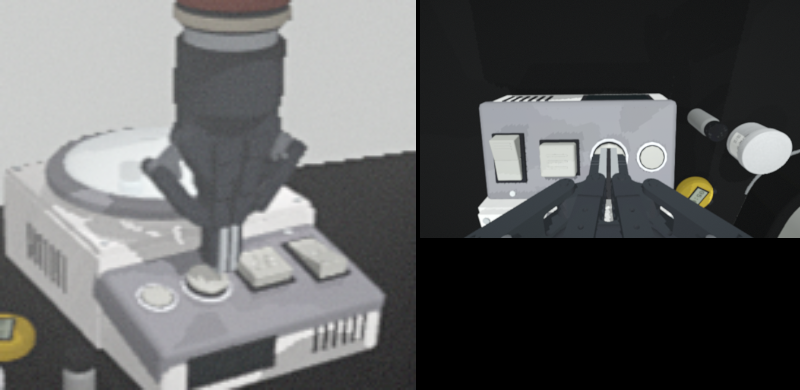

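The scene view (left) puts the fingertips just above and to the right of the stop key (crop (228,270), key at (207,280)). The wrist view (right) shows them centred sideways over the mushroom. I'll check the offset numerically before pressing.

```bash
python3 - <<'E'
from h import *
import pickle
S=pickle.load(open('c0.pkl','rb'))['scene']
s=manip.sense()
for p in (s['eef_pos'],[.479,-.129,.0838],[.4769,-.1284,.0838]):
    print(((proj(S,p)-[290,100])*2.6).round(0))
# wrist: where do key centres appear for this TCP?
c=manip.camera('wrist');T=c['T_tool_cam'];Rt=R.from_quat(s['orientation']).as_matrix()
g=cv2.cvtColor(c['image'],cv2.COLOR_RGB2GRAY);K=c['K']
def uv(p):
    q=np.linalg.inv(T)@np.r_[Rt.T@(np.array(p)-s['eef_pos']),1];v=K@(q[:3]*[1,-1,-1]);return v[:2]/v[2]
for k,(x,y) in {**KEY,'run':(.4964,-.0902)}.items(): print(k,uv([x,y,.076 if k=='run' else .0838])*[.59375,.595]+[420,0])
E
```

```text
[216. 257.]
[207. 272.]
[209. 273.]
stop [608.70934388 157.78721607]
lid [554.98813014 159.07521002]
rock [504.91715579 159.6089263 ]
run [650.71715903 155.29829247]
```

To row units: 0.006 m is 0.6, -0.004 m is -0.4.

>>> nudge_tcp --ticks '{"sx": [-0.4,0,0,0,0,0],"sy": [0,0,0,0,0,0],"sz": [0,0.6,0.4,0.3,0.2,0],"twist": [0,0,0,0,0,0]}'

```text
time_s: 4.05
eef_pos: [0.4718, -0.1259, 0.0857]
orientation: [0.187, 0.982, 0.0, -0.0]
ft_force: [0.2, -0.7, -0.4]
gripper_width: 0.0
grasp_force: 0.0
```

>>> nudge_tcp --ticks '{"sx": [0,0,0,0],"sy": [0,0,0,0],"sz": [0.2,0.2,0.1,0],"twist": [0,0,0,0]}'

```text
time_s: 4.38
eef_pos: [0.4723, -0.1262, 0.0812]
orientation: [0.187, 0.982, -0.0, 0.0]
ft_force: [-0.5, 0.5, 0.1]
gripper_width: 0.0
grasp_force: 0.0
```

>>> nudge_tcp --ticks '{"sx": [0,0,0],"sy": [0,0,0],"sz": [0.1,0.1,0],"twist": [0,0,0]}'

```text
time_s: 4.63
eef_pos: [0.4719, -0.126, 0.0789]
orientation: [0.187, 0.982, 0.0, -0.0]
ft_force: [-0.4, 0.6, 0.4]
gripper_width: -0.0
grasp_force: 0.0
```

To row units: 0.002 m is 0.2, 0.001 m is 0.1.

>>> nudge_tcp --ticks '{"sx": [0,0,0],"sy": [0,0,0],"sz": [0.2,0.1,0],"twist": [0,0,0]}'

```text
time_s: 4.88
eef_pos: [0.4721, -0.1261, 0.076]
orientation: [0.187, 0.982, 0.0, -0.0]
ft_force: [-0.1, -0.6, 0.3]
gripper_width: 0.0
grasp_force: 0.0
```

>>> nudge_tcp --ticks '{"sx": [0,0,0],"sy": [0,0,0],"sz": [0.2,0.1,0],"twist": [0,0,0]}'

```text
time_s: 5.13
eef_pos: [0.4724, -0.1262, 0.0754]
orientation: [0.187, 0.982, -0.0, -0.0]
ft_force: [-8.4, 3.8, 18.5]
gripper_width: 0.0001
grasp_force: 10.2
```

>>> nudge_tcp --ticks '{"sx": [0,0,0],"sy": [0,0,0],"sz": [0.2,0.1,0],"twist": [0,0,0]}'

```text
time_s: 5.38
eef_pos: [0.4726, -0.1262, 0.075]
orientation: [0.186, 0.982, -0.0, -0.001]
ft_force: [-19.2, 7.0, 42.2]
gripper_width: -0.0004
grasp_force: 22.7
```

>>> nudge_tcp --ticks '{"sx": [0,0,0,3,3,0],"sy": [0,0,0,0,0,0],"sz": [-0.6,-2,-2,0,0,0],"twist": [0,0,0,0,0,0]}'

```text
time_s: 5.88
eef_pos: [0.4115, -0.1017, 0.1145]
orientation: [0.187, 0.982, 0.001, -0.003]
ft_force: [0.0, -0.2, -1.1]
gripper_width: -0.0002
grasp_force: 0.0
```

```bash
python3 - <<'E'
from h import *
a=snap('scene','s2')['image'][130:250,290:450]; b=manip.camera('wrist')['image'][60:300,60:480]
a=cv2.resize(a,None,fx=2.4,fy=2.4); b=cv2.resize(b,(414,236))
o=np.zeros((288,800,3),'u1');o[:,:384]=a;o[:236,386:]=b
cv2.imwrite('pics/s2c.png',o[:,:,::-1]);print(manip.sense()['ft_force'])
E
```

```text
[ 0.54871983  0.51270893 -0.15031176]
```

View pics/s2c.png

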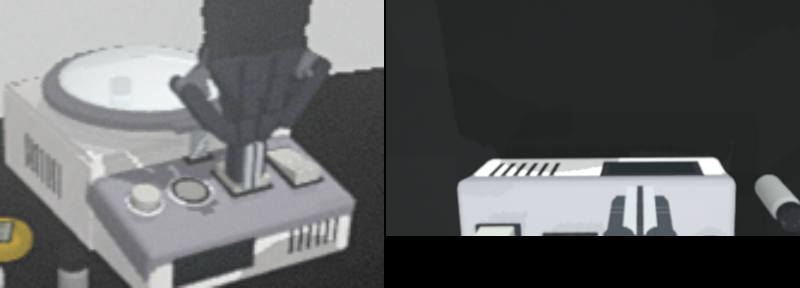

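The stop key sits low in its ring at (190,190) and the run key stands tall at (147,197), so the first step worked. Now the lid key.

```bash
python3 - <<'E'
from h import *
rel('lid',-.014,.088,.002)
E
```

```text
lid [ 0.4487 -0.171   0.088 ] tcp [ 0.4159 -0.1038  0.1162] d [-0.0552 -0.0505  0.0282] turn 3.138 F [ 0.5  0.5 -0.2] 5.9833
```

To row units: -0.028 m is -2.8, -0.027 m is -2.7.

>>> nudge_tcp --ticks '{"sx": [-2.7,-2.8,0,0,0,0],"sy": [-2.5,-2.5,0,0,0,0],"sz": [0,0,1.4,1,0,0],"twist": [0,0,0,0,0,0]}'

```text
time_s: 6.48
eef_pos: [0.4482, -0.1699, 0.091]
orientation: [0.187, 0.982, 0.001, -0.002]
ft_force: [1.0, 0.3, 0.3]
gripper_width: -0.0001
grasp_force: 0.0
```

```bash
python3 - <<'E'
from h import *
rel('lid',-.014,.083,.002)
E
```

```text
lid [ 0.4487 -0.171   0.083 ] tcp [ 0.4482 -0.1699  0.091 ] d [-0.0009 -0.0009  0.008 ] turn 3.138 F [1.  0.3 0.3] 6.4833
```

>>> nudge_tcp --ticks '{"sx": [0,0,0,0,0],"sy": [0,0,0,0,0],"sz": [0.4,0.4,0.3,0.2,0],"twist": [0,0,0,0,0]}'

```text
time_s: 6.9
eef_pos: [0.4499, -0.1708, 0.0797]
orientation: [0.187, 0.982, -0.0, 0.001]
ft_force: [1.3, 0.8, 2.8]
gripper_width: 0.0001
grasp_force: 1.3
```

>>> nudge_tcp --ticks '{"sx": [0,0,0],"sy": [0,0,0],"sz": [0.2,0.2,0],"twist": [0,0,0]}'

```text
time_s: 7.15
eef_pos: [0.4499, -0.1711, 0.0757]
orientation: [0.187, 0.982, -0.0, 0.001]
ft_force: [1.6, 1.0, 4.7]
gripper_width: -0.0001
grasp_force: 2.2
```

To row units: 0.0015 m is 0.15.

>>> nudge_tcp --ticks '{"sx": [0,0],"sy": [0,0],"sz": [0.15,0],"twist": [0,0]}'

```text
time_s: 7.32
eef_pos: [0.4501, -0.1712, 0.0748]
orientation: [0.187, 0.982, -0.0, 0.001]
ft_force: [2.1, 2.1, 8.7]
gripper_width: 0.0
grasp_force: 3.7
```

>>> nudge_tcp --ticks '{"sx": [0,2,3,3,0,0,0,0,0,0],"sy": [0,0,0,0,0,0,0,0,0,0],"sz": [-0.8,-1,-1.5,-1,0,0,0,0,0,0],"twist": [0,0,0,0,0,0,0,0,0,0]}'

```text
time_s: 8.15
eef_pos: [0.3749, -0.1415, 0.1163]
orientation: [0.187, 0.982, 0.0, -0.001]
ft_force: [-0.5, -0.8, -0.1]
gripper_width: 0.0002
grasp_force: 0.0
```

>>> nudge_tcp --ticks '{"sx": [0,0,0,0,0,0,0,0,0,0],"sy": [0,0,0,0,0,0,0,0,0,0],"sz": [0,0,0,0,0,0,0,0,0,0],"twist": [0,0,0,0,0,0,0,0,0,0]}'

```text
time_s: 8.98
eef_pos: [0.3748, -0.1415, 0.1168]
orientation: [0.187, 0.982, -0.0, 0.0]
ft_force: [-0.1, -0.7, -0.8]
gripper_width: 0.0003
grasp_force: 0.0
```

```bash
python3 - <<'E'
from h import *
rel('rock',-.024,.095,.001)
a=snap('scene','s3')['image'][60:260,280:460]; b=manip.camera('top')['image'][100:290,290:450]
a=cv2.resize(a,None,fx=2.4,fy=2.4); b=cv2.resize(b,(360,428))
o=np.zeros((480,800,3),'u1');o[:,:432]=a;o[:428,436:796]=b
cv2.imwrite('pics/s3c.png',o[:,:,::-1])
E
```

```text
rock [ 0.4215 -0.2138  0.095 ] tcp [ 0.3748 -0.1415  0.1168] d [-0.07   -0.0502  0.0218] turn 3.138 F [-0.1 -0.7 -0.8] 8.9833
```

View pics/s3c.png

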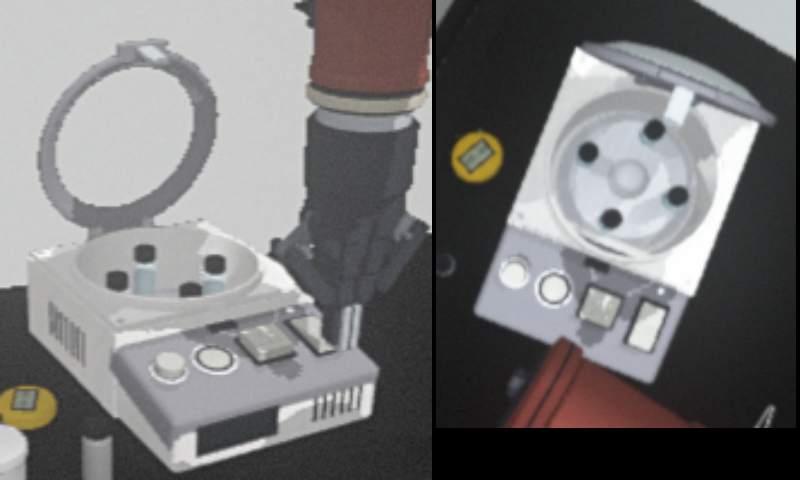

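The lid stands open and the rotor with its four vials is visible. Stop is in, run is up, and the rocker is still on, near (650,325) in the right half. I'll wait another second before going to the rocker, so the lid is fully open.

>>> nudge_tcp --ticks '{"sx": [0,0,0,0,0,0,0,0,0,0],"sy": [0,0,0,0,0,0,0,0,0,0],"sz": [0,0,0,0,0,0,0,0,0,0],"twist": [0,0,0,0,0,0,0,0,0,0]}'

```text
time_s: 9.92
eef_pos: [0.3748, -0.1415, 0.1168]
orientation: [0.187, 0.982, -0.0, 0.0]
ft_force: [-0.0, -0.0, 1.0]
gripper_width: -0.0004
grasp_force: 0.0
```

>>> nudge_tcp --ticks '{"sx": [-2.3,-2.3,-2.4,0,0,0,0],"sy": [-1.65,-1.65,-1.65,0,0,0,0],"sz": [0,0,0,1.2,1,0,0],"twist": [0,0,0,0,0,0,0]}'

```text
time_s: 10.5
eef_pos: [0.4204, -0.2119, 0.0935]
orientation: [0.187, 0.982, 0.001, -0.002]
ft_force: [-0.4, 1.3, -0.3]
gripper_width: 0.0006
grasp_force: 0.0
```

```bash
python3 - <<'E'
from h import *
rel('rock',-.024,.085,.001)
E
```

```text
rock [ 0.4215 -0.2138  0.085 ] tcp [ 0.4204 -0.2119  0.0935] d [-0.0017 -0.0014  0.0085] turn 3.138 F [-0.4  1.3 -0.3] 10.5
```

>>> nudge_tcp --ticks '{"sx": [-0.1,0,0,0],"sy": [-0.1,0,0,0],"sz": [0.4,0.4,0.3,0],"twist": [0,0,0,0]}'

```text
time_s: 10.83
eef_pos: [0.422, -0.214, 0.0833]
orientation: [0.187, 0.982, 0.0, -0.0]
ft_force: [-0.8, 0.6, 0.1]
gripper_width: -0.0
grasp_force: 0.0
```

>>> nudge_tcp --ticks '{"sx": [0,0,0],"sy": [0,0,0],"sz": [0.2,0.1,0],"twist": [0,0,0]}'

```text
time_s: 11.08
eef_pos: [0.4225, -0.2145, 0.0812]
orientation: [0.187, 0.982, -0.0, 0.0]
ft_force: [-0.3, 1.5, 1.5]
gripper_width: -0.0001
grasp_force: 1.1
```

>>> nudge_tcp --ticks '{"sx": [0,0,0],"sy": [0,0,0],"sz": [0.2,0.1,0],"twist": [0,0,0]}'

```text
time_s: 11.33
eef_pos: [0.4223, -0.2145, 0.0775]
orientation: [0.187, 0.982, -0.0, -0.0]
ft_force: [1.4, 0.2, -0.5]
gripper_width: 0.0001
grasp_force: 0.0
```

Contact came at z 0.081, and the force had dropped to zero by 0.0775, so it probably snapped. I'll go a little farther and then retreat.

>>> nudge_tcp --ticks '{"sx": [0,0,0],"sy": [0,0,0],"sz": [0.2,0.1,0],"twist": [0,0,0]}'

```text
time_s: 11.58
eef_pos: [0.4224, -0.2146, 0.0749]
orientation: [0.187, 0.982, 0.0, -0.0]
ft_force: [-0.7, -0.1, 2.4]
gripper_width: 0.0
grasp_force: 1.3
```

>>> nudge_tcp --ticks '{"sx": [0,0,0],"sy": [0,0,0],"sz": [0.1,0.1,0],"twist": [0,0,0]}'

```text
time_s: 11.83
eef_pos: [0.4226, -0.2147, 0.0744]
orientation: [0.187, 0.982, -0.0, -0.0]
ft_force: [-6.5, 3.4, 16.4]
gripper_width: 0.0002
grasp_force: 8.6
```

>>> nudge_tcp --ticks '{"sx": [0,0,3,3,0,0,0],"sy": [0,0,0,0,0,0,0],"sz": [-1,-2,-3,-3,0,0,0],"twist": [0,0,0,0,0,0,0]}'

```text
time_s: 12.42
eef_pos: [0.3677, -0.193, 0.1619]
orientation: [0.187, 0.982, -0.0, 0.001]
ft_force: [0.2, 0.6, -0.2]
gripper_width: 0.0002
grasp_force: 0.0
```

```bash
python3 - <<'E'
from h import *
print(manip.sense()['eef_pos'])
a=snap('scene','s4')['image'][60:260,280:460]; b=manip.camera('top')['image'][100:290,290:450]
a=cv2.resize(a,None,fx=2.4,fy=2.4); b=cv2.resize(b,(360,428))
o=np.zeros((480,800,3),'u1');o[:,:432]=a;o[:428,436:796]=b
cv2.imwrite('pics/s4c.png',o[:,:,::-1])
E
```

```text
[ 0.36773914 -0.19301727  0.16187335]
```

View pics/s4c.png

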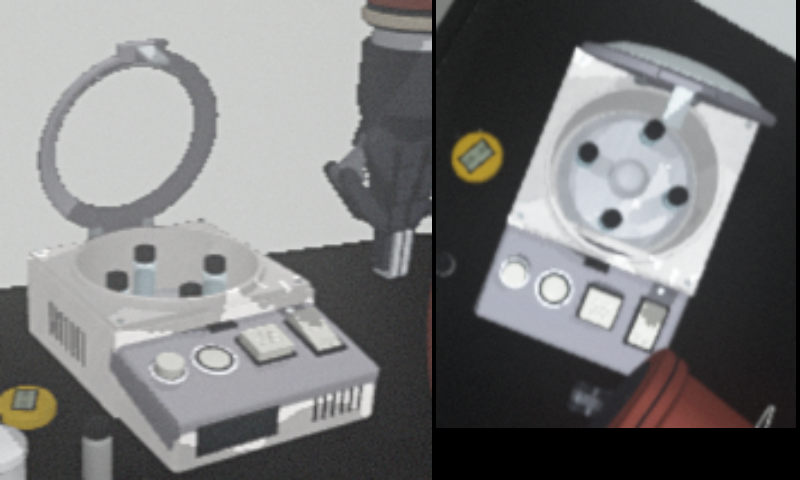

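The picture shows the rocker at (315,330) with its near half flush. That matches the push: the force vanished at the snap, then rose to 16 N against the hard stop. Stop is in, run is up, the lid is fully open and unchanged since the last view, and the arm is clear.

```bash
python3 -c "
from cell import manip
print(manip.job_done())"
```

```text
the job is handed in; nothing more can be done
None
```

I pressed stop home (run popped up), sprang the lid fully open, then tipped the mains rocker to off. I handed the job in at about 12.5 s with the arm clear, and the vial, tin and stopwatch were not touched.

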